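# Reset the tripped bench feed under its push-latch flap

### The arm

A 6-joint arm with a two-finger parallel gripper is mounted at the origin on the work surface. World frame = base frame: x ahead of the robot, y to its left, z up, the work surface at z = 0. Lengths are in m, angles in rad, forces in N, time in s.
With the tool pointing down it reaches from about 0.325 to 0.9 m from the base axis. Payload 6.1 kg.
Tool frame: the origin (TCP) lies between the finger pads; the fingertips stand robot.nose_length ahead of it and the grasp point (between the pads) lies 5 mm behind it (robot.nose_length is the distance from the TCP to the fingertips, in m); z points along the fingers, y is the line along which they close (so a half turn about z gives the same grasp; the last joint's range is limited). The gripper opens to 87 mm and grips with 3 to 60 N. Pads are 19 mm wide; open, the fingers measure 117 mm over their backs; the gripper's body (75 mm by 190 mm) begins 51 mm behind the grasp point.
Start: joints at [1.191, 0.22, 1.526, -0, 1.395, -0.126], TCP at [0.157, 0.605, 0.237] pointing down, gripper open.
Joint ranges: [-2.98, 2.98], [-0.91, 2.08], [0.09, 2.57], [-1.24, 4.39], [0.2, 2.65], [-2.68, 2.68]. Speed limits (rad/s): [2.57, 2.57, 3.01, 3.14, 3.14, 3.14].

### API

Orientations are given as a unit quaternion [w, x, y, z].
In Python, from rig import robot gives the robot as it stands. Calls block until the motion is done:
- robot.move_ptp(position, orientation): joint-space move of the TCP to a pose.
- robot.move_straight(position, max_speed=0.15, rot=None, guard=None): straight line of the TCP; rot=None keeps the orientation; max_speed is the mean speed in m/s. With guard (N) it stops when the force on the tool has changed by that much, and returns True; else False.
- robot.move_joints(angles): joint-space move.
- robot.move_gripper(opening, grasp_force=None): opening from 0.0 (shut) to 1.0 (fully open); grasp_force is the grip in N (None keeps the last); returns when the fingers have stopped.
- robot.wait(seconds).
- robot.ik(position, orientation): joint angles nearest the present ones, or None.
- robot.sense(): the state.
- robot.get_image(name): name is "side" or "top" or "wrist"; returns the picture (384x512x3 uint8, red, green, blue); there is no depth.
- robot.camera_model(name): a dict with "intrinsics" (3x3 intrinsics, pixels), "extrinsics" (4x4, takes a point from world to camera coordinates); the wrist camera has in their place "mount" (4x4, takes a point from camera to tool coordinates, whose origin is the TCP and whose axes are the flange's). Camera axes: x right, y up, looking along -z (the intrinsics and any distortion apply to the point x, -y, -z); pixel columns grow to the right and rows downward; lengths in m; the calibration is good to about 2 mm. A picture is of the moment at which its call begins: read the wrist's pose just before it. camera_model takes no time and is no camera call.
A pose or a line that the arm cannot do raises robot.MotionError and nothing moves.
- robot.sign_off(): hands the job in; it is judged then, once.
The state is a dict: "time_s": time; "joint_pos": joint angles; "joint_velocities": joint speeds; "joint_torque": joint torques, N m; "eef_pos": TCP position; "eef_rot": TCP orientation; "ft_force": force on the tool from outside, world axes, zero at the start; "ft_torque": the same for the moment, N m; "opening": opening from 0.0 (shut) to 1.0 (fully open); "grip_force": force on a finger pad.
Only numpy, scipy, OpenCV 4.12 (cv2) and the standard library are available. Lean on these libraries where they do the work, as an engineer would, in place of code of your own. Each camera call takes 0.05 s, during which the arm holds its last target. There are 200 camera calls.

### The job

The bench feed in the box with the orange flap has tripped. Press the orange flap so that it pops open, push the raised end of the red rocker switch inside fully down, then swing the flap down and press it shut so that it latches again. Use pushes only: leave the blue box shut and everything else on the bench where it is, and lift nothing.

Things in the scene. Friction and masses are not known exactly. Their poses are not given: they have to be found in the camera images.
- orange_box: the orange box: grey metal box 116 (x) x 110 (y) x 75 mm (z) fixed to the bench, with an orange flap as its top and an orange stripe on its -x side. Origin at the centre of its underside, z up; the flap's hinge lies along x on its +y side. It may stand turned up to about 0.35 rad
- orange_box_flap_press (a point): pad marked white on the orange flap, on the flap's top face (75.5 mm above the bench while shut), 80 mm from the hinge axis and 15 mm from the free edge, on the flap's centre line. It moves with the flap
- orange_box_flap_hinge (a point): point on the orange flap's hinge axis, mid-length, at (0, 48, 73) mm in the box frame. The flap is a plate 106 (along x) x 95 x 5 mm; shut, it reaches 95 mm from here to -y of the box, top face 2.5 mm above the axis; open, it stands up and leans out over the +y side, free edge about 26 mm beyond the hinge line and 165 mm above the bench
- orange_box_flap (a joint): flap angle, rad: 0 latched, flush; 1.85 fully open (leaning back past upright); -0.1 at the rigid stop (pad 8 mm below flush). Push-push latch: press the shut flap to its stop and let go: it springs fully open in about 1 s. Push the open flap down to the stop and let go: it latches, rising to 0. Stopping short may fail. Moving it takes 2 to 5 N at the pad. Unlatched, it springs open when let go
- orange_box_rocker_raised_end (a point): middle of the raised half (marked with a white line) of the red rocker switch under the orange flap, on its top face, 17 mm from the pivot along -x of the box; at (-29, -18, 62) mm in the box frame while raised; goes down about 7 mm when switched on. It lies 66 mm from the flap's hinge line
- orange_box_rocker (a joint): angle of the red rocker in the orange box, rad: 0 tripped (-x half up), 0.44 on (-x half fully down, rigid stop). Stays where left; takes 1 to 4 N. Rocker 48 (x) x 24 mm (y), pivot at (-14, -18, 50) mm in the box frame, on a deck 41 mm above the bench; the box's opening is 108 x 102 mm, walls 75 mm high
- blue_box: the blue box: grey metal box 116 (x) x 110 (y) x 75 mm (z) fixed to the bench, with a blue flap as its top and a blue stripe on its -x side. Origin at the centre of its underside, z up; the flap's hinge lies along x on its +y side. It may stand turned up to about 0.35 rad. Same make as the orange box; to be left alone
- blue_box_flap (a joint): angle of the blue flap, rad: 0 latched shut; works like the orange one
- solder_spool: metal spool, 54 mm across, 42 mm tall, standing; origin at the centre of its underside
- flux_bottle: small white bottle with red cap, 36 mm across, 75 mm tall; origin at the centre of its underside
- screwdriver: yellow-handled screwdriver, 160 mm long, lying along its x axis
- circuit_board: green circuit board 100 x 80 mm, about 12 mm tall with its parts, lying flat; origin at the centre of its underside
- multimeter: yellow multimeter 150 x 80 x 46 mm lying flat; origin at the centre of its underside
- brush: small wooden brush, 150 mm long, lying along its x axis
- tool_cup: black open cup, 72 mm across, 90 mm tall; origin at the centre of its underside

How it is judged:
On the way, in this order (a step that is already met when the one before it is completed fails the run):
1. the orange flap has popped open (value of joint orange_box_flap above 1.2 rad and value of joint orange_box_rocker below 0.1 rad), for 0.2 s.
2. the red rocker is pushed on while the flap is open (value of joint orange_box_rocker above 0.38 rad and value of joint orange_box_flap above 0.8 rad), for 0.2 s.
3. the orange flap is shut again (value of joint orange_box_flap below 0.04 rad and value of joint orange_box_rocker above 0.38 rad), for 0.2 s.
At the end, for the whole second after the job is handed in: The orange flap is latched shut (joint within 0.04 rad of 0 by itself), the red rocker is on (above 0.38 rad), the blue flap is still latched (within 0.04 rad) and no loose thing is more than 20 mm from where it started (all of step 3 and value of joint each of orange_box_flap, blue_box_flap above -0.04 rad and value of joint blue_box_flap below 0.04 rad and distance of each of solder_spool, flux_bottle, screwdriver, circuit_board, multimeter, brush, tool_cup from where it was at the start of the episode below 0.02 m); the robot touches nothing.
It fails at once if the blue flap is opened (value of joint blue_box_flap above 0.15 rad).
It fails at once if a loose thing on the bench is shoved or lifted (more than 20 mm) (distance of any of solder_spool, flux_bottle, screwdriver, circuit_board, multimeter, brush, tool_cup from where it was at the start of the episode above 0.02 m).
It also fails if it takes over 58 s, if anything falls off the work surface, if the arm or the gripper's body presses on something with over 40 N, if the wrist force passes 120 N, or if a joint passes its speed limit or range.

## Working session

There is one attempt and no reset: what is moved stays moved. The work goes in short steps, each a Python script; the robot and the scene stay as the last script left them, time stands still between calls to the robot, and variables do not carry over. Pictures are saved under pics/ and viewed, at most 10 in all, crops included, and the job is handed in when it is done.

```bash
ls; mkdir -p pics
python3 - <<'E'
from rig import robot
import cv2
for n in("top","side"):
    cv2.imwrite(f"pics/{n}0.png",robot.get_image(n)[:,:,::-1])
    m=robot.camera_model(n);print(n,m)
print(robot.nose_length,robot.sense(),robot.camera_model("wrist"))
E
```

```text
pics
top {'intrinsics': array([[377.95752417,   0.        , 256.85473597],
       [  0.        , 377.95752417, 189.81096354],
       [  0.        ,   0.        ,   1.        ]]), 'extrinsics': array([[-0.02540548, -0.99956276, -0.01512807,  0.02146988],
       [ 0.99565027, -0.02665718,  0.08927444, -0.56871681],
       [-0.08963868, -0.01279421,  0.99589217, -1.06211184],
       [ 0.        ,  0.        ,  0.        ,  1.        ]])}
side {'intrinsics': array([[437.69680606,   0.        , 258.59541865],
       [  0.        , 437.69680606, 190.95098877],
       [  0.        ,   0.        ,   1.        ]]), 'extrinsics': array([[-0.9781573 , -0.20770128,  0.00827533,  0.54572568],
       [ 0.15597722, -0.70708603,  0.68971042, -0.14728019],
       [-0.13740237,  0.67593604,  0.72403802, -1.0249257 ],
       [ 0.        ,  0.        ,  0.        ,  1.        ]])}
0.014 {'time_s': 0.1, 'joint_pos': array([ 1.19091964e+00,  2.21164136e-01,  1.52745237e+00,  6.59649910e-06,
        1.39472474e+00, -1.26130647e-01]), 'joint_velocities': array([ 0.00097346, -0.0036673 , -0.0028354 , -0.0012
[... 310 characters left out ...]
1e-04]), 'ft_force': array([-0.86356514, -0.06403755, -0.49786535]), 'ft_torque': array([-0.00806015, -0.00377931,  0.00737659]), 'grip_force': 0.0, 'opening': 0.9993499750479217} {'intrinsics': array([[278.87266114,   0.        , 259.17627967],
       [  0.        , 278.87266114, 191.27580523],
       [  0.        ,   0.        ,   1.        ]]), 'mount': array([[ 1.52773102e-04,  9.62438431e-01,  2.71499986e-01,
         7.50962549e-02],
       [ 9.99999867e-01, -2.81005147e-04,  4.33433067e-04,
        -2.10046474e-04],
       [ 4.93445535e-04,  2.71499884e-01, -9.62438346e-01,
        -1.47747288e-01],
       [ 0.00000000e+00,  0.00000000e+00,  0.00000000e+00,
         1.00000000e+00]])}
```

View pics/top0.png

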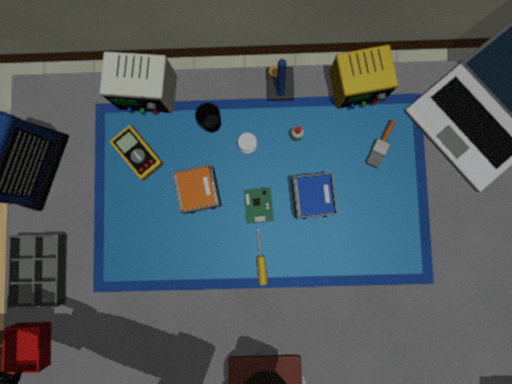

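View pics/side0.png

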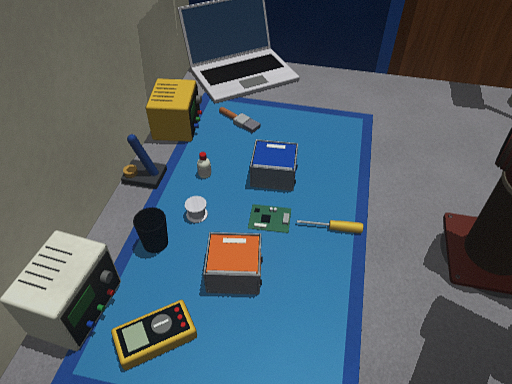

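The top view shows the orange box at about (197,189) with its white pad at (209,188), on the right, so the box's -y is close to world -y. The circuit board is at (259,205) and the spool at (247,143). The side view shows the orange flap at about (233,252). I'll estimate the box pose from both cameras.

```bash
cat > h.py <<'E'
import numpy as np,cv2
from rig import robot
from scipy.optimize import least_squares
from scipy.spatial.transform import Rotation as R
def project(P,K,E):
    c=np.asarray(P)@E[:3,:3].T+E[:3,3]
    return np.stack([K[0,0]*c[:,0]/-c[:,2]+K[0,2],K[1,1]*-c[:,1]/-c[:,2]+K[1,2]],1)
def cam(n):
    m=robot.camera_model(n)
    if n!='wrist':return m['intrinsics'],m['extrinsics']
    s=robot.sense();T=np.eye(4);q=s['eef_rot'];T[:3,:3]=R.from_quat(q[[1,2,3,0]]).as_matrix();T[:3,3]=s['eef_pos']
    return m['intrinsics'],np.linalg.inv(T@m['mount'])
def mask(im,lo=(4,130,90),hi=(20,255,255)):
    h=cv2.cvtColor(im,cv2.COLOR_RGB2HSV);m=cv2.inRange(h,lo,hi)
    cs,_=cv2.findContours(m,cv2.RETR_EXTERNAL,cv2.CHAIN_APPROX_NONE)
    return cs
def box2w(b,p):
    x,y,t=b;p=np.atleast_2d(p);c,s=np.cos(t),np.sin(t)
    return np.stack([x+c*p[:,0]-s*p[:,1],y+s*p[:,0]+c*p[:,1],p[:,2]],1)
FL=np.array([[-.053,.048,.0755],[.053,.048,.0755],[.053,-.047,.0755],[-.053,-.047,.0755]])
def quat(a,tilt=0):  # tool down, tool x axis heading a (world); tilt about tool y
    r=R.from_euler('z',a)*R.from_euler('x',np.pi)*R.from_euler('y',tilt)
    return r.as_quat()[[3,0,1,2]]
E
python3 - <<'E'
from h import *
b0=None;data=[]
for n in("top","side"):
    K,E=cam(n);im=robot.get_image(n)
    cs=mask(im)
    for c in sorted(cs,key=cv2.contourArea)[-4:]:print(n,cv2.contourArea(c),cv2.minAreaRect(c))
    t=(197,189) if n=="top" else (233,252)
    c=min([c for c in cs if cv2.contourArea(c)>200],key=lambda c:np.hypot(*(np.array(cv2.minAreaRect(c)[0])-t)))
    h=cv2.convexHull(c)
    q=cv2.approxPolyN(h,4,ensure_convex=True).reshape(-1,2).astype(float);print(q.tolist())
    data.append((K,E,q))
def f(b,D=data):
    r=[]
    for K,E,q in D:
        p=project(box2w(b,FL),K,E);d=np.linalg.norm(p[:,None]-q[None],axis=2);r+=list(d.min(1))
    return r
for D in(data,data[:1],data[1:]):
    s=least_squares(lambda b:f(b,D),[.56,.16,.1]);print(s.x,np.round(s.fun,1))
E
```

```text
top 1.5 ((271.5, 74.0), (2.0, 1.0), 90.0)
top 10.0 ((271.86004638671875, 68.4800033569336), (3.799999713897705, 10.0), 53.13010025024414)
top 69.5 ((388.1000671386719, 130.3000030517578), (4.0249223709106445, 21.0190372467041), 26.56505012512207)
top 1169.5 ((195.5155792236328, 187.99697875976562), (38.00437545776367, 33.000465393066406), 79.04593658447266)
[[215.0, 203.0], [183.0, 210.0], [176.0, 173.0], [208.0, 166.0]]
side 34.0 ((128.0, 169.0), (8.0, 10.0), 90.0)
side 41.0 ((227.800048828125, 111.9000244140625), (17.441329956054688, 3.5777084827423096), 26.56505012512207)
side 125.0 ((454.9324035644531, 223.0946044921875), (20.459585189819336, 15.11219310760498), 35.53767776489258)
side 1694.0 ((232.25238037109375, 253.19009399414062), (51.278995513916016, 37.68986511230469), 2.2906100749969482)
[[259.0, 235.0], [257.0, 273.0], [206.0, 271.0], [210.0, 234.0]]
[0.57575566 0.17593403 0.18073058] [1.4 1.7 0.7 0.6 1.3 0.5 0.9 0.2]
[0.57446352 0.17429304 0.18160172] [0.9 1.  0.7 1.2]
[0.57639198 0.17719298 0.18065036] [0.7 0.4 0.5 0.7]
```

```bash
cat >> h.py <<'E'
def pose(b,tip,tilt_y=0,tilt_x=0):
    """tip in box frame (m) -> TCP pos, quat. tool x ~ box +y. tilt_y>0: fingers point towards box +y; tilt_x>0: fingers point towards box -x"""
    r=R.from_euler('z',b[2])*R.from_euler('x',tilt_y)*R.from_euler('y',tilt_x)*R.from_euler('z',np.pi/2)*R.from_euler('x',np.pi)
    z=r.as_matrix()[:,2]
    return box2w(b,tip)[0]-.014*z, r.as_quat()[[3,0,1,2]]
E
python3 - <<'E'
from h import *
b=[.5755,.1755,.181]
print(R.from_quat(pose(b,[0,0,0],.3,.2)[1][[1,2,3,0]]).as_matrix()[:,[0,2]])
p,q=pose(b,[0,-.08,.18],0)
print(robot.ik(p,q),robot.ik(*pose(b,[0,-.032,.08],.35)),robot.ik(*pose(b,[-.033,-.018,.06],.2,.33)),robot.ik(*pose(b,[0,.105,.15],0)))
robot.move_gripper(0.0)
robot.move_ptp(p,q)
K,E=cam('wrist');im=robot.get_image('wrist');print(robot.sense()['time_s'])
for c in project(box2w(b,FL),K,E).astype(int):cv2.circle(im,tuple(int(v) for v in c),3,(0,255,0),-1)
cv2.imwrite('pics/w1.png',im[:,:,::-1])
E
```

```text
[[-0.1719733  -0.24756107]
 [ 0.93973028  0.24913501]
 [ 0.29552021 -0.93629336]]
[ 0.03079135  0.18882177  1.64445796  0.          1.30831292 -0.15020865] [-0.08352013  0.33513022  1.71246183  0.3613368   1.21166624 -0.41278825] [ 0.04465985  0.51907471  1.51315333  0.14340551  1.46814005 -0.21037881] [ 3.37744831e-01  2.73030983e-01  1.60343521e+00 -4.44089210e-16
  1.26512646e+00  1.56744831e-01]
4.1583
```

View pics/w1.png

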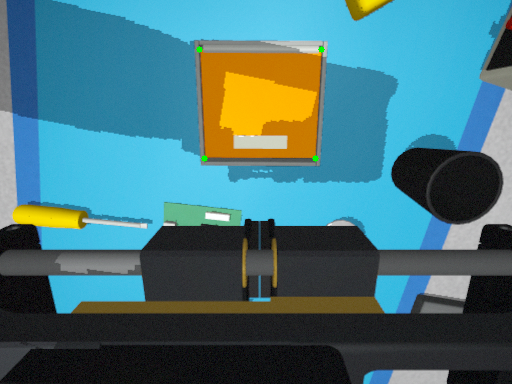

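The green dots sit within about 2 mm of the flap's corners, and the pad is at (260,142). The estimate is good enough, so I'll press the pad.

Run:
```python
from h import *
b=[.576,.1755,.181]
P=lambda *t:pose(b,*t)
p,q=P([0,-.034,.095],.35);robot.move_ptp(p,q)
g=robot.move_straight(P([0,-.034,.063],.35)[0],.04,guard=18)
s=robot.sense();print(g,s['ft_force'],s['eef_pos'][2]+.014*np.cos(.35))
robot.move_straight(P([0,-.14,.13],.35)[0],.3)
robot.wait(1.2)
K,E=cam('side');im=robot.get_image('side');print(robot.sense()['time_s'])
c=cv2.resize(im[120:320,120:370],None,fx=3,fy=3)
cv2.imwrite('pics/s2.png',c[:,:,::-1])
```

```text
True [-2.34769471 -0.78274345  7.69279827] 0.09581325035970714
7.0917
```

View pics/s2.png

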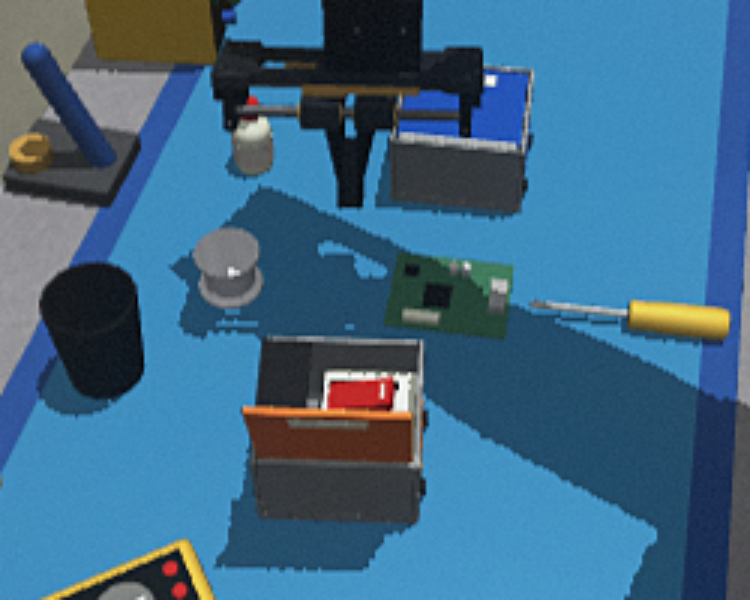

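The flap is open, at about (330,430). The red rocker's white line is at (388,392), on the -x side, so it is still raised. I'll press it with the tool tilted.

Run:
```python
from h import *
b=[.576,.1755,.181]
P=lambda *t:pose(b,*t)
a=(.3,.33)
tip=lambda s:s['eef_pos']+.014*R.from_quat(s['eef_rot'][[1,2,3,0]]).as_matrix()[:,2]
robot.move_ptp(*P([-.034,-.06,.13],*a))
robot.move_straight(P([-.034,-.018,.085],*a)[0],.12)
g=robot.move_straight(P([-.034,-.018,.047],*a)[0],.03,guard=18)
s=robot.sense();print(g,s['ft_force'],tip(s),box2w(b,[-.034,-.018,0]))
robot.wait(.3);print(tip(robot.sense())[2])
robot.move_straight(P([-.034,-.03,.1],*a)[0],.15)
robot.move_straight(P([-.034,-.16,.14],*a)[0],.25)
im=robot.get_image('side');print(robot.sense()['time_s'])
c=cv2.resize(im[210:310,190:290],None,fx=5,fy=5)
d=cv2.resize(robot.get_image('top')[140:240,150:250],None,fx=5,fy=5)
cv2.imwrite('pics/s3.png',np.hstack([c,d])[:,:800,::-1])
```

```text
True [-2.09635602 -1.43726386  9.46318332] [0.54512584 0.1517028  0.05955766] [[0.54579566 0.15167359 0.        ]]
0.05957723681255177
10.55
```

View pics/s3.png

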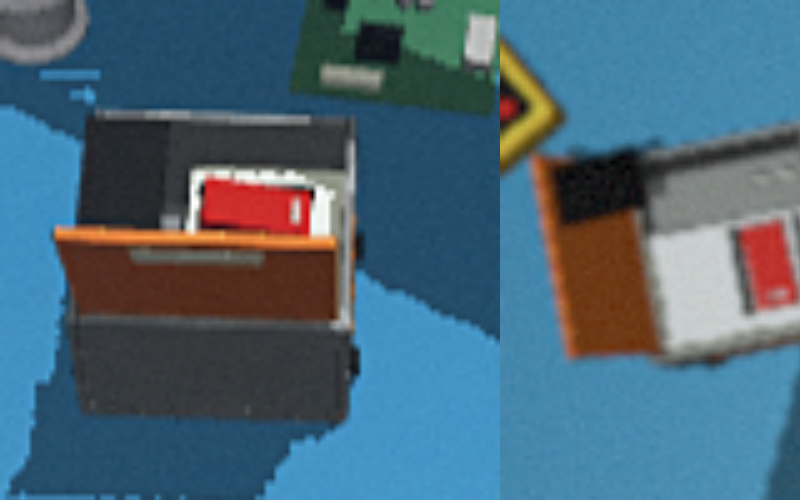

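The rocker's tilt appears to have changed, but I can't tell from this picture whether it is fully on. I'll compare a wrist view against the projected on and off outlines.

```bash
cat > chk.py <<'E'
from h import *
b=[.576,.1755,.181]
def rk(a):
    s=a-.22 # + = -x end down
    P=[]
    for l,w in((-.024,-.012),(-.024,.012),(.024,.012),(.024,-.012)):
        x=l*np.cos(s)-.0084*np.sin(s); z=l*np.sin(s)+.0084*np.cos(s)
        P.append([-.014+x,-.018+w,.05+z])
    return box2w(b,P)
robot.move_ptp(*pose(b,[-.01,-.11,.15],0))
K,E=cam('wrist');im=robot.get_image('wrist')
h=cv2.cvtColor(im,cv2.COLOR_RGB2HSV)
m=cv2.inRange(h,(0,180,120),(3,255,255))|cv2.inRange(h,(175,180,120),(180,255,255))
k=6;u=project(rk(.2),K,E).mean(0).astype(int);x0,y0=u-[65,50]
c=cv2.resize(im[y0:y0+100,x0:x0+130],None,fx=k,fy=k,interpolation=cv2.INTER_NEAREST)
for a,col in((0,(0,255,0)),(.44,(0,0,255))):
    q=project(rk(a),K,E);print(a,np.round(q,1).tolist())
    cv2.polylines(c,[((q-[x0,y0]+.5)*k).astype(int)],True,col,1)
cv2.imwrite('pics/w4.png',c[:,:,::-1]);print(robot.sense()['time_s'])
E
python3 chk.py
```

```text
0 [[231.5, 108.8], [230.9, 78.8], [286.0, 80.5], [285.2, 109.2]]
0.44 [[228.5, 109.0], [227.8, 80.2], [282.7, 79.0], [282.0, 109.1]]
11.1333
```

View pics/w4.png

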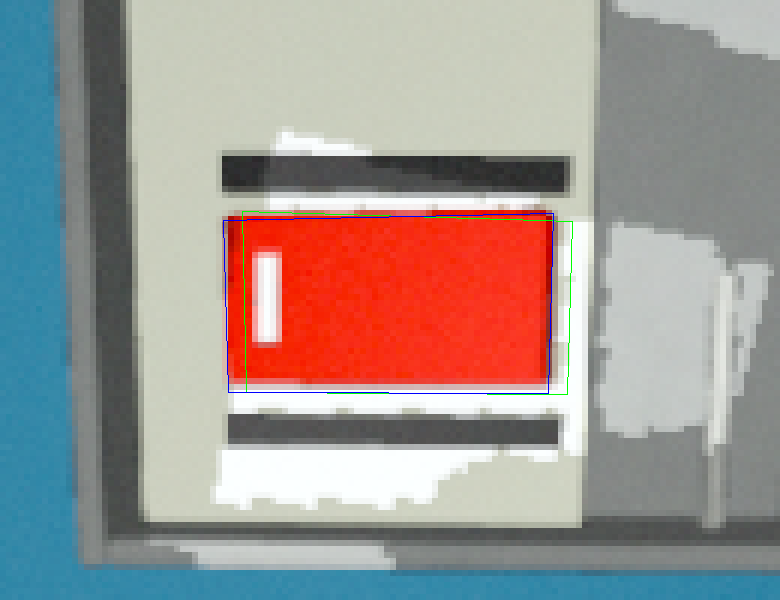

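The outline matches "on" (blue): red's top edge runs from 217 on the left to 211 on the right. It's close to the 0.38 threshold though, so I'll press once more, harder, to be sure of the stop.

```bash
python3 - <<'E'
from h import *
b=[.576,.1755,.181]
P=lambda *t:pose(b,*t)
a=(.12,.33)
tip=lambda s:s['eef_pos']+.014*R.from_quat(s['eef_rot'][[1,2,3,0]]).as_matrix()[:,2]
robot.move_ptp(*P([-.033,-.06,.13],*a))
robot.move_straight(P([-.033,-.02,.08],*a)[0],.12)
g=0
for G in(10,30):
    g=robot.move_straight(P([-.033,-.02,.047],*a)[0],.03,guard=G)
    s=robot.sense();print(g,s['ft_force'],tip(s)[2])
robot.wait(.2)
robot.move_straight(P([-.033,-.03,.1],*a)[0],.15)
robot.move_straight(P([-.033,-.11,.14],*a)[0],.25)
E
sed -i 's/w4/w5/' chk.py; python3 chk.py
```

```text
True [ 0.37492499 -0.79448098  7.21678168] 0.05842207243807093
True [-1.86664728 -0.24046673  9.62953666] 0.05827559595054278
0 [[232.3, 107.7], [231.6, 77.5], [287.0, 79.1], [286.2, 108.0]]
0.44 [[229.3, 107.9], [228.6, 78.9], [283.7, 77.6], [283.0, 107.8]]
14.875
```

View pics/w5.png

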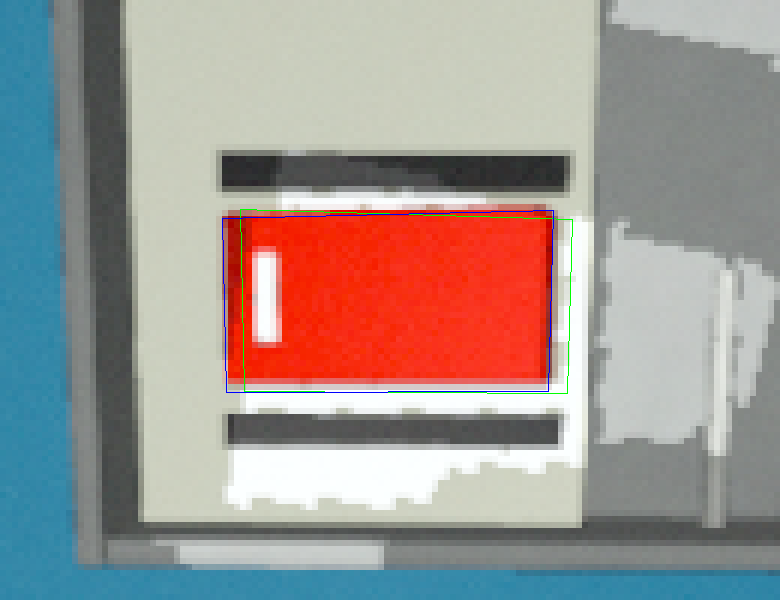

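The rocker's outline is unchanged and it gave no further under 30 N, so it is at the stop and on. Next I'll swing the flap shut from behind.

Run:
```python
from h import *
b=[.576,.1755,.181]
P=lambda y,z:pose(b,[0,y,z])[0]
robot.move_straight(P(-.11,.2),.2)
robot.move_straight(P(.115,.2),.25)
robot.move_straight(P(.115,.15),.2)
r=.084
def arc(t):return P(.048-r*np.cos(t)+.0025*np.sin(t)+.0095,.073+r*np.sin(t)+.0025*np.cos(t))
robot.move_straight(arc(1.4),.08,guard=25)
for t in np.arange(1.25,-.01,-.125):
    g=robot.move_straight(arc(t),.1,guard=25)
    if g:print('guard',t,robot.sense()['ft_force']);break
else:
    g=robot.move_straight(P(-.027,.06),.03,guard=20)
    s=robot.sense();print(g,s['ft_force'],s['eef_pos'][2]-.014)
    robot.wait(.2)
    robot.move_straight(P(-.027,.2),.12)
    robot.wait(.5)
im=robot.get_image('side');print(robot.sense()['time_s'])
cv2.imwrite('pics/s6.png',cv2.resize(im[100:340,80:380],None,fx=2.5,fy=2.5)[:,:,::-1])
```

```text
True [-2.87328042 -0.42980149  8.10485908] 0.06892653607619992
22.9833
```

View pics/s6.png

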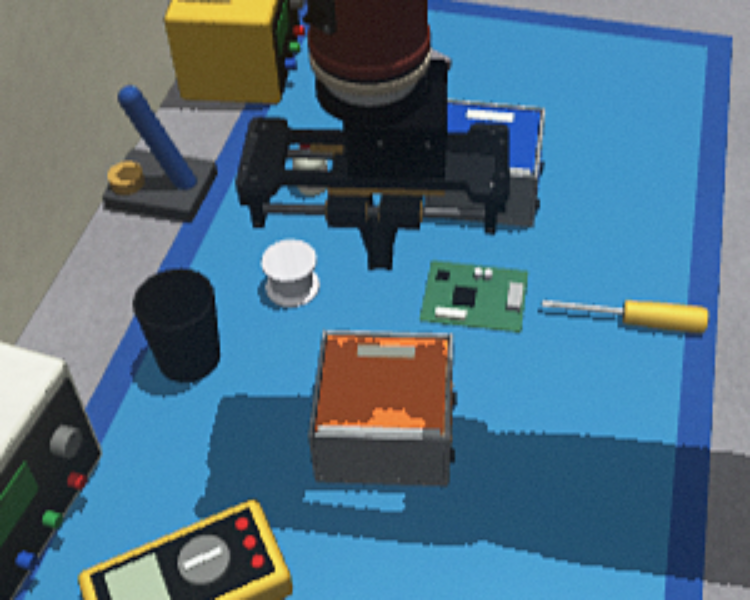

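The flap lies shut and flush at about (385,385), and everything else is where it was. I'll hand the job in.

```bash
python3 -c "
from rig import robot
print(robot.sign_off())"
```

```text
the job is handed in; nothing more can be done
None
```

I popped the orange flap open, pushed the rocker on to its stop and pressed the flap shut again; it looked flush afterwards, nothing else in view had moved, and I handed the job in at about 23 s (no verdict was returned).

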